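# Put the soldering kit away, each kind in its own holder

### The job

Clear the handful in front of you, each kind to where it belongs: the three flux jars standing side by side, flat on the floor of the round tin; the loose tip tube into the free notches of the rack, alongside the tubes there; the loose eye lens flat in the empty recess of the lens tray, next to its twin, the same way up as it lies. Leave the solder reel and the tape roll where they are.

Things in the scene. Friction and masses are not known exactly. Their poses are not given: they have to be found in the camera images.
- jar_1: round flux jar with a yellow screw lid standing upright: lid 36 mm across (from 27 to 39 mm up), body 32 mm across, 39 mm tall; origin: centre of its underside, z up. Grasp it across the lid (one of three alike, interchangeable)
- jar_2: round flux jar with a yellow screw lid standing upright: lid 36 mm across (from 27 to 39 mm up), body 32 mm across, 39 mm tall; origin: centre of its underside, z up. Grasp it across the lid (one of three alike)
- jar_3: round flux jar with a yellow screw lid standing upright: lid 36 mm across (from 27 to 39 mm up), body 32 mm across, 39 mm tall; origin: centre of its underside, z up. Grasp it across the lid (one of three alike)
- tube_axis (a point): the loose soldering-tip tube lying on the worktop: a round tube 84 mm long, 15 mm across, black end caps. This point is the middle of its axis, 7.5 mm above the worktop as it lies; x runs along the tube. The tube may roll, so its y and z are arbitrary. Grasp it across its middle
- lens: the loose eye lens in a black knurled ring, lying flat on the worktop: 30 mm across, 13 mm tall; origin: centre of its underside, z up. Grasp it by the rim
- tin: low round open metal tin, empty, fixed: outside 96 mm, inside 92 mm across, floor 3 mm and rim 15 mm above the worktop; origin: centre of its underside. Three jars just fit side by side in a triangle (centres about 26 mm from the middle of the tin), not if one stands in the middle
- tube_rack: pale wooden rack, fixed, 78 x 124 mm, 5 mm base board with two notched rails 8 mm thick, 22 mm high, at x = -31 and +31 mm. V notches (90 degrees, 20 mm wide, 10 mm deep) at y = -40, 0, +40 mm; tubes lie across both rails along x, axis 22.5 mm above the worktop. Those at y = -40 and 0 hold fixed tubes; y = +40 is free. Origin: centre of underside, z up
- lens_tray: brown wooden lens tray, fixed, 62 x 124 x 12 mm, with two round recesses 44 mm across and 4 mm deep (floor 8 mm above the worktop) at y = -30 and +30 mm, x = 0. The one at y = -30 mm already holds a fixed lens, the one at y = +30 mm is empty. Origin: centre of its underside, z up
- solder_reel: reel of solder wire with blue flanges, a bystander: 48 mm across, 28 mm tall, with a wire end up to 41 mm; origin: its underside, near the middle (reel axis 3 mm towards its -x). Left of it, nearer the robot, a solder pump stands on the green box, its tip about 0.24 m above the worktop: pass well above or round it
- tape_roll: roll of amber tape lying flat, a bystander: 62 mm across, 15 mm tall; origin: centre of its underside

How it is judged:
By the outcome, as a careful person would: the job done as asked, in the order asked, and still so for the second after the job is handed in, with the robot touching nothing.
It also fails if it takes over 109 s, if anything falls off the work surface, if the arm or the gripper's body presses on something with over 40 N, if the wrist force passes 120 N, or if a joint passes its speed limit or range.

### The arm

A 7-joint arm with a two-finger parallel gripper is mounted at the origin on a cart in front of the work surface, level with it; the furniture and walls round the work are solid. World frame = base frame: x ahead of the robot, y to its left, z up, the work surface at z = 0. Lengths are in m, angles in rad, forces in N, time in s.
With the tool pointing down it reaches from about 0.4 to 0.85 m from the base axis. Payload 4.5 kg.
Tool frame: the origin (TCP) lies where the fingers leave the gripper's body, on its centre line; the fingertips stand 64 mm ahead of it and the grasp point (between the pads) lies 45 mm ahead of it; z points along the fingers, y is the line along which they close (so a half turn about z gives the same grasp; the last joint's range is limited). The gripper opens to 88 mm and grips with 3 to 60 N. Pads are 18 mm wide; open, the fingers measure 123 mm over their backs; the gripper's body (75 mm by 187 mm) begins 45 mm behind the grasp point.
Start: joints at [1.188, 0.689, -0.195, 1.565, 0.157, 0.902, -0.215], TCP at [0.253, -0.572, 0.303] pointing down, gripper open.
Joint ranges: [-3.01, 3.01], [-0.46, 2.08], [-1.47, 1.51], [0.13, 2.56], [-1, 4.14], [0.04, 2.09], [-2.66, 2.66]. Speed limits (rad/s): [2.57, 2.57, 3.14, 3.14, 3.14, 3.14, 3.14].

### API

Orientations are given as a unit quaternion [x, y, z, w].
In Python, from plant import r gives the robot as it stands.
- The arm moves only by the tool play_rows, never from a script. Its arguments are lists of equal length, an entry for each row: "translation": the shift along the tool's x, y, z in m, a list of three; "delta_rot": the turn, a rotation vector about the tool's x, y, z in degrees, a list of three; "grip": the opening, from -1 (shut) to 1 (fully open). In form: {"translation": [[x, y, z], ...], "delta_rot": [[rx, ry, rz], ...], "grip": [grip, ...]}. A call has 1 to 20 rows; each row shifts and turns the commanded pose from where the row before left it, along the tool's axes as they then stand; what a row does not reach is not made up. A row lasts 1/8 s, in which the tool goes at most 62.5 mm and 10.7 degrees, less where a joint would pass 70% of its speed; a pose out of reach is approached as far as the arm can. A call with a gripper value outside its range is refused whole. The fingers move at their own pace and stop on an object; "squeeze" is the grip in N (left out, the last holds). Time passes only in rows, so rows that do not move let the fingers close. It gives the time, the measured TCP pose, the force, the opening and the grip force at its end, in the units of the state.
- r.get_state(): the state, without advancing time (a new reading comes with each control period).
- r.snapshot(name): name is "scene" or "side" or "wrist"; returns the picture (480x640x3 uint8, blue, green, red); there is no depth.
- r.get_calibration(name): a dict with "intrinsics" (3x3 intrinsics, pixels), "k1" (the pictures are not rectified: a ray, as slopes to the right and down, at radius r is drawn at 1 + k1 r^2 times it, then the intrinsics apply), "eye" and "rotation" of the camera in the world. Camera axes: x right, y up, looking along -z (the intrinsics and any distortion apply to the point x, -y, -z); pixel columns grow to the right and rows downward; lengths in m; the calibration is good to about 2 mm. A picture is of the moment at which its call begins: read the wrist's pose just before it. get_calibration takes no time and is no camera call; for the wrist camera it gives the pose at the moment of the call.
- r.finish_job(): hands the job in; it is judged then, once.
Trained networks look in the newest picture that a camera, given by its name, has taken for a name from the list of things; names that differ only in an ending like _2 or _b are one class to them, and where a whole thing is asked for, a point or a joint stands for the part that bears it (a point fixed in the world has none). Each returns a list of dicts, best first, with "confidence" (0 to 1); they miss things now and then, are a little off and sometimes report something else, mostly with a low value. They report only what shows in the picture. A call takes as long as a camera call.
- r.look_for(camera, target): "point" ([x, y, z] in m, in world coordinates, good to about 4 mm: the middle of the surface that is visible of it).
- r.silhouettes(camera, target): "pixels" (480x640 bool, what is visible of it).
The state is a dict: "clock": time; "q": joint angles; "qd": joint speeds; "joint_torque": joint torques, N m; "tool_pos": TCP position; "eef_rot": TCP orientation; "contact_force": force on the tool from outside, world axes, zero at the start; "moment": the same for the moment, N m; "opening": opening from 0.0 (shut) to 1.0 (fully open); "finger_force": force on a finger pad.
Only numpy, scipy, OpenCV 4.12 (cv2) and the standard library are available. Lean on these libraries where they do the work, as an engineer would, in place of code of your own. Each camera call takes 0.05 s, during which the arm holds its last target. There are 200 camera calls.

## Working session

There is one attempt and no reset: what is moved stays moved. The work goes in short steps, Python scripts to look and compute and a tool call to move; the robot and the scene stay as the last step left them, time stands still between calls to the robot, and variables do not carry over. Pictures are saved under pics/ and viewed, at most 16 in all, crops included, and the job is handed in when it is done.

Besides the shell and the picture viewer there is one more tool, called after "Call:" in YAML: its name, and indented under it one key for each argument. play_rows: Moves the arm, as the interface text tells. Its arguments: {"type":"object","properties":{"translation":{"type":"array","items":{"type":"array","items":{"type":"number"}}},"delta_rot":{"type":"array","items":{"type":"array","items":{"type":"number"}}},"grip":{"type":"array","items":{"type":"number"}},"squeeze":{"type":"number"}},"required":["translation","delta_rot","grip"]}

```bash
mkdir -p pics; cat > h.py <<'E'
import numpy as np, cv2
from plant import r
from scipy.spatial.transform import Rotation as R
def ray(cal,u,v):
    K=np.array(cal["intrinsics"]);k1=cal["k1"]
    d=np.array([(u-K[0,2])/K[0,0],(v-K[1,2])/K[1,1]]);s=d.copy()
    for _ in range(20): s=d/(1+k1*(s@s))
    rot=np.array(cal["rotation"])
    if rot.shape!=(3,3): rot=R.from_quat(rot).as_matrix()
    return np.array(cal["eye"]),rot@np.array([s[0],-s[1],-1])
def hit(cal,u,v,z):
    e,d=ray(cal,u,v);return e+d*(z-e[2])/d[2]
def proj(cal,P):
    K=np.array(cal["intrinsics"]);rot=np.array(cal["rotation"])
    if rot.shape!=(3,3): rot=R.from_quat(rot).as_matrix()
    c=(np.atleast_2d(P)-np.array(cal["eye"]))@rot
    s=np.c_[c[:,0],-c[:,1]]/-c[:,2:3];s=s*(1+cal["k1"]*(s**2).sum(1,keepdims=True))
    return s*[K[0,0],K[1,1]]+[K[0,2],K[1,2]]
E
python3 - <<'E'
from h import *
s=r.get_state();print(s["tool_pos"],s["eef_rot"],s["clock"],s["opening"])
for c in("scene","side"):
    cv2.imwrite(f"pics/{c}0.png",r.snapshot(c)); cal=r.get_calibration(c);print(c,cal)
    for t in "jar_1 tube_axis lens tin tube_rack lens_tray solder_reel tape_roll".split():
        for d in r.look_for(c,t)[:4]: print(c,t,np.round(d["point"],3),round(d["confidence"],2))
E
```

```text
[ 0.25277871 -0.5710459   0.30191708] [ 9.78356181e-01  2.06925957e-01 -2.49426011e-04 -8.77620058e-04] 0.0 0.9989118042473071
scene {'intrinsics': array([[470.93400933,   0.        , 326.94678713],
       [  0.        , 470.93400933, 246.38341616],
       [  0.        ,   0.        ,   1.        ]]), 'k1': 0.00934032669459618, 'eye': array([ 0.09528896, -0.58405295,  0.43721727]), 'rotation': array([ 0.50331549, -0.15928132, -0.23570033,  0.81593402])}
scene jar_1 [ 0.42  -0.049  0.028] 0.82
scene jar_1 [ 0.431 -0.233  0.037] 0.81
scene tube_axis [ 0.441 -0.138  0.009] 0.69
scene tube_axis [0.57  0.26  0.028] 0.6
scene tin [0.591 0.133 0.005] 0.61
scene tube_rack [ 0.574 -0.154  0.019] 0.47
scene lens_tray [ 0.608 -0.054  0.013] 0.77
scene lens_tray [ 0.424 -0.047  0.029] 0.68
scene solder_reel [0.57  0.258 0.024] 0.77
scene tape_roll [0.574 0.346 0.02 ] 0.5
side {'intrinsics': array([[450.78194242,   0.        , 317.41899681],
       [  0.        , 450.78194242, 242.10195972],
       [  0.        ,   0.        ,   1.        ]]), 'k1': -0.10735522614841983, 'eye': array([ 0.367576  , -0.58667535,  0.59433822]), 'rotation': array([ 0.41313881, -0.04317231, -0.09736496,  0.90441834])}
side jar_1 [ 0.432 -0.05   0.035] 0.95
side jar_1 [ 0.442 -0.233  0.041] 0.82
side jar_1 [0.455 0.153 0.031] 0.6
side jar_1 [ 0.613 -0.054  0.01 ] 0.58
side tube_axis [ 0.442 -0.141  0.013] 0.89
side lens [0.452 0.071 0.01 ] 0.73
side lens [0.456 0.154 0.028] 0.34
side tin [0.59  0.132 0.   ] 0.59
side tube_rack [ 0.584 -0.231  0.008] 0.92
side lens_tray [ 0.612 -0.052  0.01 ] 0.64
side solder_reel [0.573 0.259 0.029] 0.81
side tape_roll [0.578 0.343 0.02 ] 0.74
```

View pics/side0.png

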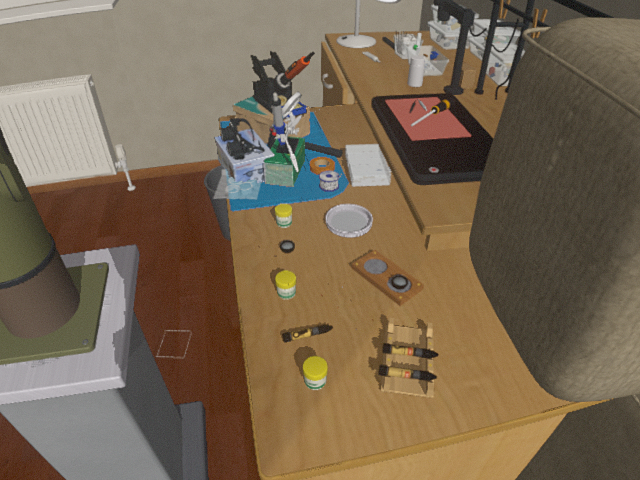

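View pics/scene0.png

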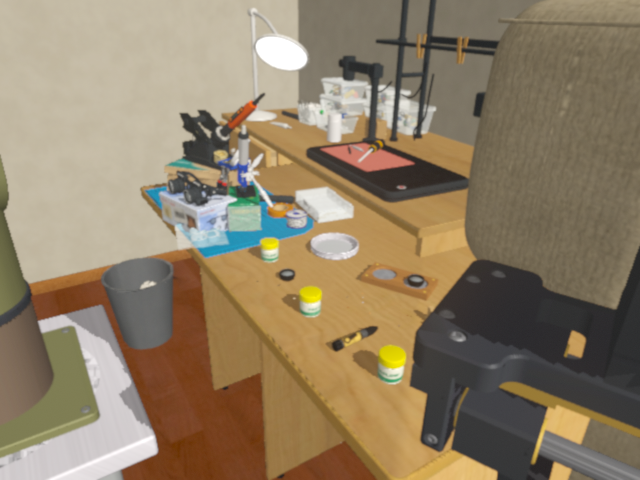

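The side view shows jars at (315,373), (286,285) and (284,215), the tube at (307,333) and the lens at (287,246). The tin is at (348,220), the tray's empty recess at (375,266), and the free notch is on the rack's far side at (407,335). The scene view agrees. Next I check sizes and clearances.

```bash
python3 - <<'E'
from h import *
a=r.get_calibration("scene");b=r.get_calibration("side")
def tri(p,q):
    e1,d1=ray(a,*p);e2,d2=ray(b,*q)
    s=np.linalg.lstsq(np.c_[d1,-d2],e2-e1,rcond=None)[0]
    return np.round((e1+d1*s[0]+e2+d2*s[1])/2,3),np.round(np.linalg.norm(e1+d1*s[0]-e2-d2*s[1]),3)
print("pump",tri((243,128),(277,97)),"orange",tri((262,97),(310,55)),"box",tri((245,230),(280,183)))
print("brown edge ray",ray(a,470,170)[1],ray(b,475,170)[1])
for n,p,z in [("jarA",(315,364),.039),("jarB",(286,278),.039),("jarC",(284,209),.039),("tubeL",(282,337),.0075),("tubeR",(332,328),.0075),("lens",(288,244),.013),("tin",(348,219),.015),("recE",(375,266),.008),("recF",(400,281),.02)]:
    print(n,np.round(hit(b,*p,z),3))
w=r.get_calibration("wrist");s=r.get_state()
T=R.from_quat(s["eef_rot"]);print("cam in tool",T.inv().apply(w["eye"]-s["tool_pos"]),(T.inv()*R.from_quat(w["rotation"])).as_matrix().round(2),w["intrinsics"])
E
```

```text
pump (array([0.47 , 0.282, 0.23 ]), np.float64(0.006)) orange (array([0.562, 0.389, 0.271]), np.float64(0.002)) box (array([0.469, 0.305, 0.005]), np.float64(0.0))
brown edge ray [ 0.78784811  0.64282817 -0.29049294] [ 0.52871823  0.76764411 -0.53285363]
jarA [ 0.442 -0.222  0.039]
jarB [ 0.429 -0.041  0.039]
jarC [0.457 0.156 0.039]
tubeL [ 0.405 -0.14   0.007]
tubeR [ 0.488 -0.139  0.007]
lens [0.451 0.076 0.013]
tin [0.586 0.125 0.015]
recE [ 0.6   -0.015  0.008]
recF [ 0.627 -0.073  0.02 ]
cam in tool [ 0.06546505 -0.00112069 -0.08285523] [[-0.    0.97  0.25]
 [ 1.   -0.    0.  ]
 [ 0.    0.25 -0.97]] [[339.19255631   0.         321.28262326]
 [  0.         339.19255631 236.37771063]
 [  0.           0.           1.        ]]
```

Call:
play_rows:
  translation:
    - [0,0,-0.02]
    - [0,0,-0.02]
    - [0,0,-0.02]
    - [0.0156,-0.045,0]
    - [0.0156,-0.045,0]
    - [0.0156,-0.045,0]
    - [0.0156,-0.045,0]
    - [0.0156,-0.045,0]
    - [0.0156,-0.045,0]
    - [0.0156,-0.045,0]
    - [0.0156,-0.045,0]
    - [0.0156,-0.045,0]
    - [0.0156,-0.045,0]
    - [0.0156,-0.045,0]
    - [0.0156,-0.045,0]
    - [0,0,0]
    - [0,0,0]
  delta_rot:
    - [0,0,8]
    - [0,0,8]
    - [0,0,7.9]
    - [0,0,0]
    - [0,0,0]
    - [0,0,0]
    - [0,0,0]
    - [0,0,0]
    - [0,0,0]
    - [0,0,0]
    - [0,0,0]
    - [0,0,0]
    - [0,0,0]
    - [0,0,0]
    - [0,0,0]
    - [0,0,0]
    - [0,0,0]
  grip: [1,1,1,1,1,1,1,1,1,1,1,1,1,1,1,1,1]

```text
clock: 3.02
tool_pos: [0.4401, -0.0322, 0.3627]
eef_rot: [1.0, -0.0, -0.0, 0.0]
contact_force: [0.1, 0.0, 0.6]
opening: 1.003
finger_force: 0.0
```

```bash
cat >> h.py <<'E'
def outline(c,t,n=4):
    return [(d["confidence"],d["pixels"]) for d in r.silhouettes(c,t)[:n]]
E
python3 - <<'E'
from h import *
s=r.get_state();print(s["tool_pos"],s["eef_rot"],s["clock"],s["q"].round(2))
cal=r.get_calibration("wrist");im=r.snapshot("wrist");cv2.imwrite("pics/w1.png",im)
np.savez("w1.npz",**cal)
for t in "jar_1 tube_axis lens tin tube_rack lens_tray".split():
    for d in r.look_for("wrist",t)[:4]: print(t,np.round(d["point"],3),round(d["confidence"],2))
    for c,p in outline("wrist",t):
        m=cv2.moments(p.astype(np.uint8));(ctr,sz,ang)=cv2.minAreaRect(np.argwhere(p)[:,::-1].astype(np.float32))
        print("   sil",round(c,2),p.sum(),round(m["m10"]/m["m00"],1),round(m["m01"]/m["m00"],1),"rect",np.round(ctr,1),np.round(sz,1),round(ang,1))
E
```

```text
[ 0.44010665 -0.0321747   0.36270118] [ 9.99999859e-01 -3.28182632e-04 -1.93007770e-04  3.69834547e-04] 3.025 [ 0.07  0.37 -0.14  2.01  0.07  0.77 -1.69]
jar_1 [0.452 0.154 0.039] 0.95
jar_1 [ 0.43  -0.041  0.038] 0.92
jar_1 [ 0.442 -0.218  0.035] 0.63
   sil 0.78 628 326.3 210.4 rect [326.5 210.5] [27. 27.] 90.0
   sil 0.78 966 472.8 199.4 rect [472.3 198.9] [38.9 30. ] 26.6
   sil 0.64 933 167.6 188.1 rect [167.9 188.7] [28.7 38.5] 85.2
   sil 0.37 1805 71.8 87.6 rect [72.3 87.2] [52.7 42. ] 7.1
tube_axis [ 0.451 -0.134  0.01 ] 0.82
tube_axis [ 0.427 -0.038  0.039] 0.61
lens [0.452 0.08  0.008] 0.68
   sil 0.93 403 236.3 191.8 rect [236.3 191.9] [21.9 21.9] 26.6
tin [0.594 0.134 0.005] 0.58
tin [0.454 0.154 0.043] 0.16
   sil 0.96 5616 185.7 75.4 rect [185.9  75.1] [83.2 83.9] 15.3
tube_rack [ 0.589 -0.212  0.008] 0.71
tube_rack [0.456 0.154 0.042] 0.27
   sil 0.9 7195 474.9 75.2 rect [477.1  72.9] [106.   80.3] 26.9
   sil 0.66 1683 71.5 88.1 rect [71.3 89.1] [51.9 39.8] 18.4
lens_tray [ 0.61  -0.046  0.01 ] 0.71
   sil 0.7 6117 331.2 52.0 rect [331.5  52. ] [ 58.2 109.7] 60.7
```

View pics/w1.png

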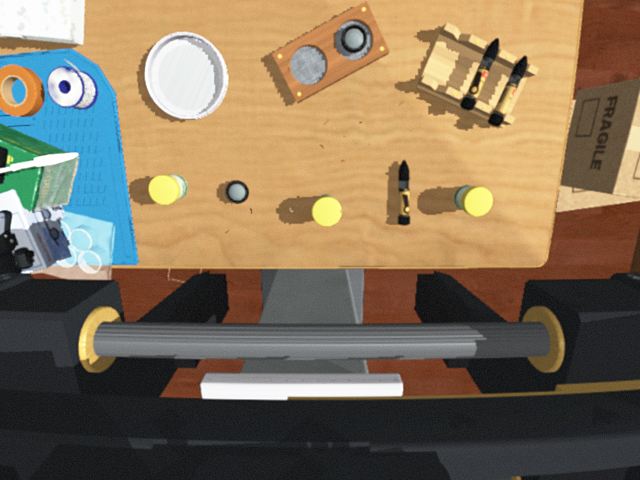

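Wrist view: lids at (167,188), (326,210) and (477,201), lens at (236,192), tube at (404,192). The tin centre is (186,75), the empty recess (309,65), and the rack is around (475,75) with its free notch on the left side. Now I turn these into positions.

```bash
python3 - <<'E'
from h import *
cal=dict(np.load("w1.npz"));im=cv2.imread("pics/w1.png")
hsv=cv2.cvtColor(im,cv2.COLOR_BGR2HSV)
y=cv2.inRange(hsv,(24,150,90),(36,255,255))
n,l,st,c=cv2.connectedComponentsWithStats(y)
for i in range(1,n):
    if st[i,4]>300:
        cn=max(cv2.findContours((l==i).astype(np.uint8),0,2)[0],key=len)[:,0]
        P=np.array([hit(cal,*p,.039)[:2] for p in cn]);o=cv2.minEnclosingCircle(P.astype(np.float32))
        print("lid",c[i].round(1),st[i],hit(cal,*c[i],.039).round(4),"circ",np.round(o[0],4),round(o[1],4))
def sil(t): return r.silhouettes("wrist",t)[0]["pixels"].astype(np.uint8)
for t,z in(("tin",.015),("lens_tray",.012),("tube_rack",.005),("lens",.010),("tube_axis",.0075)):
    try: m=sil(t)
    except IndexError: print(t,"none"); continue
    cn=max(cv2.findContours(m,0,2)[0],key=len)[:,0]
    P=np.array([hit(cal,*p,z)[:2] for p in cn]).astype(np.float32)
    print(t,"circ",np.round(cv2.minEnclosingCircle(P),4) if 0 else cv2.minEnclosingCircle(P)); (q,s,a)=cv2.minAreaRect(P);print("   rect",np.round(q,4),np.round(s,4),round(a,1))
for n_,p,z in(("recE",(309,65),.008),("recF",(353,39),.021),("tubeA",(404.5,162),.0075),("tubeB",(404.5,224),.0075),("t1",(495,43),.0225),("t1",(466,107),.0225),("t2",(524,60),.0225),("t2",(494,122),.0225)):
    print(n_,hit(cal,*p,z).round(4))
cv2.imwrite("pics/w1c.png",cv2.resize(im[0:240,140:560],(800,457),interpolation=cv2.INTER_CUBIC))
E
```

```text
tin circ ((0.589768648147583, 0.1311328411102295), 0.05076904594898224)
   rect [0.5897 0.1311] [0.0997 0.0964] 72.8
lens_tray circ ((0.6140694618225098, -0.04191604256629944), 0.06784112751483917)
   rect [ 0.6139 -0.0422] [0.0651 0.1261] 28.0
tube_rack circ ((0.590667724609375, -0.22338733077049255), 0.07660036534070969)
   rect [ 0.5942 -0.2233] [0.1335 0.0924] 66.2
lens circ ((0.44953638315200806, 0.07860584557056427), 0.01503676176071167)
   rect [0.4493 0.0784] [0.0276 0.0293] 43.0
tube_axis none
recE [ 0.6013 -0.0164  0.008 ]
recF [ 0.6266 -0.0674  0.021 ]
tubeA [ 0.4871 -0.1367  0.0075]
tubeB [ 0.4064 -0.1414  0.0075]
t1 [ 0.6254 -0.2326  0.0225]
t1 [ 0.5532 -0.2039  0.0225]
t2 [ 0.6081 -0.2697  0.0225]
t2 [ 0.5366 -0.2402  0.0225]
```

View pics/w1c.png

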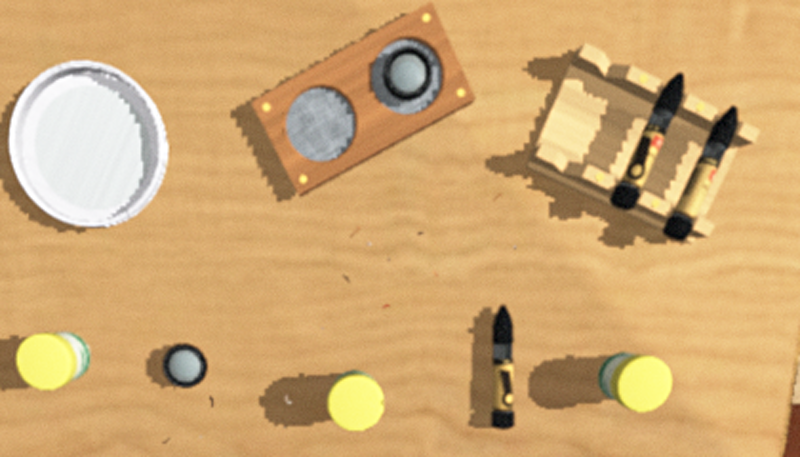

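The crop shows the lids at (164,189), (327,211) and (477.5,201) in full-image pixels, the tray's empty recess on the tin side, and the rack's free notch on the tray side. I'll descend over the middle jar and refine there.

Call:
play_rows:
  translation:
    - [-0.002,0.0015,0.03]
    - [-0.002,0.0015,0.04]
    - [-0.002,0.0015,0.04]
    - [-0.002,0.0015,0.04]
    - [-0.002,0.0015,0.035]
    - [0,0.0015,0.015]
    - [0,0,0]
    - [0,0,0]
  delta_rot:
    - [0,0,0]
    - [0,0,0]
    - [0,0,0]
    - [0,0,0]
    - [0,0,0]
    - [0,0,0]
    - [0,0,0]
    - [0,0,0]
  grip: [1,1,1,1,1,1,1,1]

```text
clock: 4.92
tool_pos: [0.4309, -0.0405, 0.1632]
eef_rot: [1.0, -0.0, 0.001, -0.0]
contact_force: [-0.9, -0.2, -0.1]
opening: 1.001
finger_force: 0.0
```

```bash
cat >> h.py <<'E'
def lids(im,cal,z=.039):
    hsv=cv2.cvtColor(im,cv2.COLOR_BGR2HSV)
    y=cv2.morphologyEx(cv2.inRange(hsv,(20,140,90),(40,255,255)),cv2.MORPH_OPEN,np.ones((5,5)))
    n,l,st,c=cv2.connectedComponentsWithStats(y);out=[]
    for i in range(1,n):
        if st[i,4]<250: continue
        cn=max(cv2.findContours((l==i).astype(np.uint8),0,2)[0],key=len)[:,0]
        P=np.array([hit(cal,*p,z)[:2] for p in cn]);A=np.c_[2*P,np.ones(len(P))]
        s=np.linalg.lstsq(A,(P**2).sum(1),rcond=None)[0]
        rad=np.sqrt(s[2]+s[:2]@s[:2])
        if .014<rad<.023: out.append((s[:2].round(4),round(rad,4),c[i].round(0)))
    return out
def go(P,psi=None):  # tool-axis shift to world P
    s=r.get_state();T=R.from_quat(s["eef_rot"]);x=T.apply([1,0,0])
    print("at",s["tool_pos"].round(4),"yaw",np.degrees(np.arctan2(x[1],x[0])).round(1),"q7",s["q"][6].round(2),"F",s["contact_force"].round(1),"open",round(s["opening"],3),"shift",T.inv().apply(np.array(P)-s["tool_pos"]).round(4))
E
python3 - <<'E'
from h import *
print(lids(cv2.imread("pics/w1.png"),dict(np.load("w1.npz"))))
cal=r.get_calibration("wrist");im=r.snapshot("wrist");cv2.imwrite("pics/w2.png",im)
L=lids(im,cal);print(L)
go([*min(L,key=lambda t:abs(t[0][1]+.04))[0],.081])
print(lids(r.snapshot("side"),r.get_calibration("side")))
E
```

```text
[]
[]Traceback (most recent call last):
  File "<stdin>", line 5, in <module>
ValueError: min() iterable argument is empty
```

```bash
python3 - <<'E'
from h import *
im=cv2.imread("pics/w1.png");h=cv2.cvtColor(im,cv2.COLOR_BGR2HSV)
for p in((165,188),(326,210),(477,201)): print(im[p[1],p[0]],h[p[1],p[0]])
print(h[300,400],h[140,400])
E
```

```text
[132 250 252] [ 30 121 252]
[127 249 252] [ 29 126 252]
[128 249 252] [ 29 125 252]
[  9 162 121] [ 17 132 205]
```

View pics/w2.png

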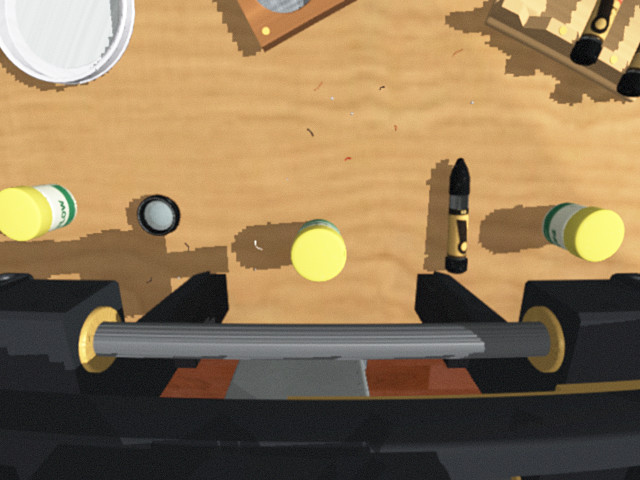

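The middle lid is at (319,252), between the fingers. The lid colour is less saturated than my threshold allowed, so I'll lower it.

```bash
sed -i 's/(20,140,90)/(25,90,120)/' h.py; python3 - <<'E'
from h import *
print(lids(cv2.imread("pics/w1.png"),dict(np.load("w1.npz"))))
L=lids(cv2.imread("pics/w2.png"),r.get_calibration("wrist"));print(L)
go([*min(L,key=lambda t:abs(t[0][1]+.04))[0],.081])
print(lids(r.snapshot("side"),r.get_calibration("side")))
E
```

```text
[(array([0.457, 0.16 ]), np.float64(0.0186), array([164., 189.])), (array([ 0.443 , -0.2211]), np.float64(0.0186), array([477., 201.])), (array([ 0.4298, -0.0373]), np.float64(0.018), array([326., 211.]))]
[(array([0.4573, 0.1569]), np.float64(0.0196), array([ 24., 213.])), (array([ 0.4436, -0.2203]), np.float64(0.0193), array([595., 233.])), (array([ 0.4303, -0.0373]), np.float64(0.0182), array([318., 253.]))]
at [ 0.431  -0.0405  0.1634] yaw -0.0 q7 -1.76 F [0.  0.3 0. ] open 1.001 shift [-0.0008 -0.0032  0.0824]
[(array([ 0.4265, -0.0463]), np.float64(0.0186), array([285., 281.])), (array([ 0.4404, -0.228 ]), np.float64(0.0195), array([315., 368.]))]
```

Call:
play_rows:
  translation:
    - [-0.0008,-0.003,0.03]
    - [0,0,0.03]
    - [0,0,0.022]
    - [0,0,0]
    - [0,0,0]
    - [0,0,0]
    - [0,0,0]
    - [0,0,0]
    - [0,0,0]
    - [0,0,0]
    - [0,0,-0.02]
    - [0,0,-0.03]
    - [0,0,0]
  delta_rot:
    - [0,0,0]
    - [0,0,0]
    - [0,0,0]
    - [0,0,0]
    - [0,0,0]
    - [0,0,0]
    - [0,0,0]
    - [0,0,0]
    - [0,0,0]
    - [0,0,0]
    - [0,0,0]
    - [0,0,0]
    - [0,0,0]
  grip: [1,1,1,1,0,-1,-1,-1,-1,-1,-1,-1,-1]
  squeeze: 15

```text
clock: 6.65
tool_pos: [0.437, -0.0392, 0.1552]
eef_rot: [1.0, -0.0, -0.004, 0.001]
contact_force: [-0.4, -0.5, -0.2]
opening: 0.013
finger_force: 0.0
```

```bash
python3 - <<'E'
from h import *
go([.616,.131,.086])
cal=r.get_calibration("wrist");im=r.snapshot("wrist");cv2.imwrite("pics/w3.png",im)
print(lids(im,cal,.092))
m=r.silhouettes("wrist","tin")
for d in m[:1]:
    p=d["pixels"].astype(np.uint8);cn=max(cv2.findContours(p,0,2)[0],key=len)[:,0]
    cn=cn[(cn[:,0]>1)&(cn[:,1]>1)]
    P=np.array([hit(cal,*q,.015)[:2] for q in cn]);s=np.linalg.lstsq(np.c_[2*P,np.ones(len(P))],(P**2).sum(1),rcond=None)[0];print("tin",d["confidence"],s[:2],np.sqrt(s[2]+s[:2]@s[:2]))
E
```

```text
at [ 0.437  -0.0392  0.1552] yaw -0.1 q7 -2.29 F [-0.4 -0.5 -0.2] open 0.013 shift [ 0.1793 -0.1706  0.0675]
[(array([0.4698, 0.1041]), np.float64(0.0141), array([ 20., 224.])), (array([ 0.4592, -0.1705]), np.float64(0.0148), array([602., 244.]))]
tin 0.7 [0.58930985 0.12764713] 0.05049584462978108
```

```bash
python3 - <<'E'
from h import *
s=r.get_state();print(s["q"].round(3),s["qd"].round(2),s["tool_pos"],s["contact_force"],s["clock"])
E
```

```text
[ 0.112  0.758 -0.208  2.229  0.693  0.228 -2.293] [-0.01  0.02  0.01  0.    0.    0.    0.  ] [ 0.43631074 -0.03926296  0.15376555] [ 0.1456891  -0.60184208 -0.43677863] 6.75
```

View pics/w3.png

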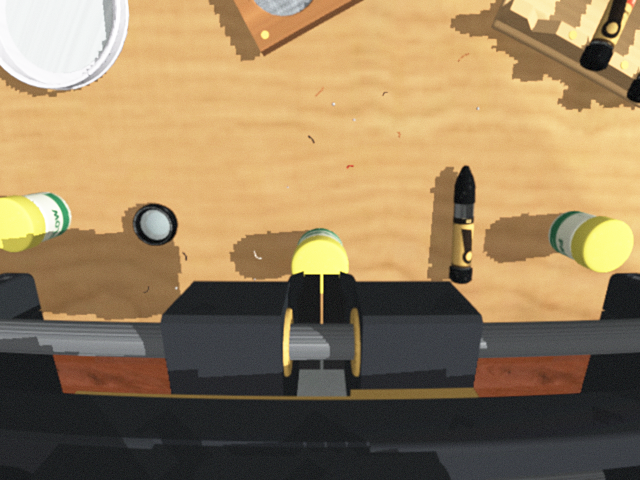

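The fingers closed above the untouched jar at (320,252). J6 is near zero here (wrist singularity), and J7 has no room to let J5 flip. Turning the tool half round, to yaw 180, gives J7 that room, so I'll lift and turn.

Call:
play_rows:
  translation:
    - [0,0,-0.03]
    - [0,0,-0.03]
    - [0,0,-0.03]
    - [0,0,-0.03]
    - [0,0,0]
    - [0,0,0]
    - [0,0,0]
    - [0,0,0]
    - [0,0,0]
    - [0,0,0]
    - [0,0,0]
    - [0,0,0]
    - [0,0,0]
    - [0,0,0]
    - [0,0,0]
    - [0,0,0]
    - [0,0,0]
    - [0,0,0]
    - [0,0,0]
    - [0,0,0]
  delta_rot:
    - [0,0,0]
    - [0,0,0]
    - [0,0,-10]
    - [0,0,-10]
    - [0,0,-10]
    - [0,0,-10]
    - [0,0,-10]
    - [0,0,-10]
    - [0,0,-10]
    - [0,0,-10]
    - [0,0,-10]
    - [0,0,-10]
    - [0,0,-10]
    - [0,0,-10]
    - [0,0,-10]
    - [0,0,-10]
    - [0,0,-10]
    - [0,0,-10]
    - [0,0,-10]
    - [0,0,-10]
  grip: [1,1,1,1,1,1,1,1,1,1,1,1,1,1,1,1,1,1,1,1]

```text
clock: 9.25
tool_pos: [0.4371, -0.0386, 0.2724]
eef_rot: [-0.003, 1.0, -0.001, -0.007]
contact_force: [0.6, 0.3, -0.3]
opening: 0.997
finger_force: 0.0
```

```bash
python3 - <<'E'
from h import *
go([.4303,-.0373,.081]);print(r.get_state()["q"].round(2))
E
```

```text
at [ 0.4371 -0.0386  0.2724] yaw -179.6 q7 0.44 F [ 0.6  0.3 -0.3] open 0.997 shift [0.0042 0.0018 0.1914]
[ 0.73  0.86 -1.36  2.1   0.98  1.09  0.44]
```

Call:
play_rows:
  translation:
    - [0.001,0.001,0.03]
    - [0.001,0.001,0.03]
    - [0.001,0,0.03]
    - [0.001,0,0.03]
    - [0,0,0.02]
    - [0,0,0]
    - [0,0,0]
  delta_rot:
    - [0,0,0]
    - [0,0,0]
    - [0,0,0]
    - [0,0,0]
    - [0,0,0]
    - [0,0,0]
    - [0,0,0]
  grip: [1,1,1,1,1,1,1]

```text
clock: 10.12
tool_pos: [0.432, -0.0367, 0.1339]
eef_rot: [-0.0, 1.0, -0.001, -0.006]
contact_force: [-0.1, 0.6, -0.7]
opening: 1.0
finger_force: 0.0
```

```bash
python3 - <<'E'
from h import *
go([.4303,-.0373,.081]);print(r.get_state()["q"].round(2),R.from_quat(r.get_state()["eef_rot"]).as_matrix()[:,2])
print(lids(r.snapshot("wrist"),r.get_calibration("wrist")))
E
```

```text
at [ 0.432  -0.0367  0.1339] yaw -180.0 q7 0.14 F [-0.1  0.6 -0.7] open 1.0 shift [ 0.0011 -0.0004  0.0529]
[ 0.61  1.07 -1.15  2.22  1.36  0.96  0.14] [-0.01125004 -0.00256379 -0.99993343]
[(array([ 0.428 , -0.0373]), np.float64(0.0183), array([319., 262.]))]
```

Call:
play_rows:
  translation:
    - [0.002,0,0.02]
    - [0,0,0.02]
    - [0,0,0.013]
    - [0,0,0]
    - [0,0,0]
    - [0,0,0]
    - [0,0,0]
    - [0,0,0]
    - [0,0,0]
    - [0,0,0]
    - [0,0,0]
  delta_rot:
    - [0,-0.6,0]
    - [0,0,0]
    - [0,0,0]
    - [0,0,0]
    - [0,0,0]
    - [0,0,0]
    - [0,0,0]
    - [0,0,0]
    - [0,0,0]
    - [0,0,0]
    - [0,0,0]
  grip: [1,1,1,1,1,-1,-1,-1,-1,-1,-1]
  squeeze: 15

```text
clock: 11.55
tool_pos: [0.4299, -0.0374, 0.081]
eef_rot: [0.0, 1.0, -0.002, -0.0]
contact_force: [0.9, -0.4, -0.6]
opening: 0.394
finger_force: 15.0
```

```bash
python3 - <<'E'
from h import *
go([.6153,.129,.23]);print(r.get_state()["q"].round(2))
E
```

```text
at [ 0.4299 -0.0374  0.081 ] yaw 180.0 q7 0.02 F [ 0.9 -0.4 -0.6] open 0.394 shift [-0.1854  0.1659 -0.1496]
[ 0.59  1.18 -1.09  2.25  1.53  0.96  0.02]
```

Call:
play_rows:
  translation:
    - [0,0,-0.03]
    - [0,0,-0.03]
    - [-0.02,0.02,-0.03]
    - [-0.03,0.027,0]
    - [-0.03,0.027,0]
    - [-0.03,0.027,0]
    - [-0.03,0.027,0]
    - [-0.03,0.027,0]
    - [-0.0154,0.012,0]
    - [0,0,0]
    - [0,0,0]
  delta_rot:
    - [0,0,0]
    - [0,0,0]
    - [0,0,0]
    - [0,0,0]
    - [0,0,0]
    - [0,0,0]
    - [0,0,0]
    - [0,0,0]
    - [0,0,0]
    - [0,0,0]
    - [0,0,0]
  grip: [-1,-1,-1,-1,-1,-1,-1,-1,-1,-1,-1]

```text
clock: 12.92
tool_pos: [0.6144, 0.129, 0.17]
eef_rot: [-0.0, 1.0, -0.002, -0.001]
contact_force: [1.1, 0.1, -0.7]
opening: 0.396
finger_force: 15.0
```

```bash
cat >> h.py <<'E'
def tinfit(cam="wrist",z=.015):
    cal=r.get_calibration(cam);im=r.snapshot(cam)
    for d in r.silhouettes(cam,"tin")[:1]:
        p=d["pixels"].astype(np.uint8);cn=max(cv2.findContours(p,0,1)[0],key=len)[:,0]
        P=np.array([hit(cal,*q,z)[:2] for q in cn])
        # outer circle of known radius 48: robust search
        from scipy.optimize import least_squares
        f=least_squares(lambda c:np.hypot(*(P-c).T)-.048,P.mean(0),loss="soft_l1",f_scale=.0015)
        e=np.hypot(*(P-f.x).T)-.048
        print("tin",cam,round(d["confidence"],2),f.x.round(4),"resid",np.percentile(e,[10,50,90]).round(4))
    return im,cal
E
python3 - <<'E'
from h import *
im,cal=tinfit();cv2.imwrite("pics/w4.png",im);tinfit("side")
go([.6155,.130,.086]);s=r.get_state();print(s["q"].round(2),R.from_quat(s["eef_rot"]).as_matrix()[:,2].round(4))
E
```

```text
tin wrist 0.98 [0.5887 0.1319] resid [-0.0098  0.      0.0009]
tin side 0.76 [0.5866 0.1235] resid [0.0008 0.0054 0.0085]
at [0.6149 0.129  0.1704] yaw 180.0 q7 0.39 F [ 0.1  0.1 -0.4] open 0.391 shift [-0.0006  0.0013  0.0844]
[ 0.26  1.13 -1.15  1.63  1.11  1.17  0.39] [-4.e-04 -4.e-03 -1.e+00]
```

View pics/w4.png

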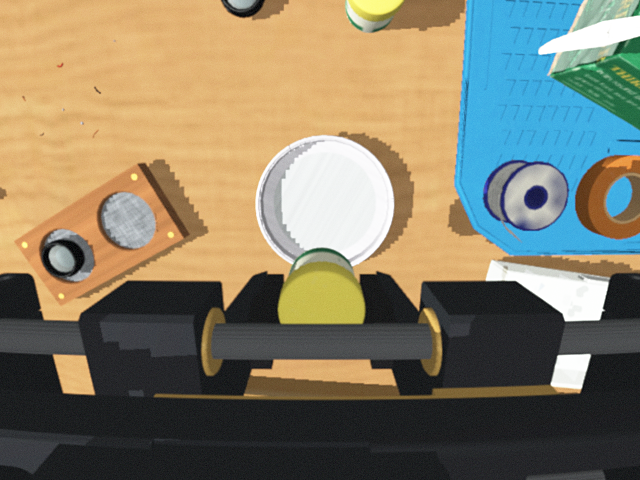

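The held jar is over the tin's far side; the rim centre is at about (325,203), which gives a tin centre of (0.589, 0.1315). Now I lower it.

Call:
play_rows:
  translation:
    - [-0.0006,0.0025,0.02]
    - [0,0,0.025]
    - [0,0,0.02]
    - [0,0,0.012]
    - [0,0,0.005]
    - [0,0,0.003]
    - [0,0,0]
    - [0,0,0]
  delta_rot:
    - [0,0,0]
    - [0,0,0]
    - [0,0,0]
    - [0,0,0]
    - [0,0,0]
    - [0,0,0]
    - [0,0,0]
    - [0,0,0]
  grip: [-1,-1,-1,-1,-1,-1,-1,-1]

```text
clock: 14.12
tool_pos: [0.6162, 0.1323, 0.086]
eef_rot: [0.0, 1.0, -0.001, 0.0]
contact_force: [0.8, 0.9, -0.3]
opening: 0.395
finger_force: 15.0
```

Call:
play_rows:
  translation:
    - [0,0,0.0015]
    - [0,0,0]
    - [0,0,0]
    - [0,0,0]
    - [0,0,-0.02]
    - [0,0,-0.03]
    - [0,0,-0.04]
    - [0.0216,-0.0441,0]
    - [0.0216,-0.0441,0]
    - [0.0216,-0.0441,0]
    - [0.0216,-0.0441,0]
    - [0.0216,-0.0441,0]
    - [0.0216,-0.0441,0]
    - [0.0216,-0.0441,0]
    - [0.0216,-0.0441,0]
    - [0,0,0.03]
    - [0,0,0]
    - [0,0,0]
  delta_rot:
    - [0,0,0]
    - [0,0,0]
    - [0,0,0]
    - [0,0,0]
    - [0,0,0]
    - [0,0,0]
    - [0,0,0]
    - [0,0,0]
    - [0,0,0]
    - [0,0,0]
    - [0,0,0]
    - [0,0,0]
    - [0,0,0]
    - [0,0,0]
    - [0,0,0]
    - [0,0,0]
    - [0,0,0]
    - [0,0,0]
  grip: [-1,1,1,1,1,1,1,1,1,1,1,1,1,1,1,1,1,1]

```text
clock: 16.38
tool_pos: [0.444, -0.2195, 0.1465]
eef_rot: [-0.001, 1.0, -0.001, 0.001]
contact_force: [-0.0, -0.4, -0.6]
opening: 0.999
finger_force: 0.0
```

```bash
python3 - <<'E'
from h import *
L=lids(r.snapshot("wrist"),r.get_calibration("wrist"));print(L)
go([*min(L,key=lambda t:abs(t[0][1]+.22))[0],.081]);s=r.get_state();print(s["q"].round(2),R.from_quat(s["eef_rot"]).as_matrix()[:,2].round(4))
E
```

```text
[(array([ 0.4406, -0.2229]), np.float64(0.0182), array([314., 254.]))]
at [ 0.4441 -0.2195  0.1466] yaw -179.9 q7 0.71 F [ 0.6 -0.5  0.1] open 1.001 shift [ 0.0037 -0.0032  0.0656]
[ 0.99  1.07 -1.15  2.05  1.26  1.    0.71] [ 0.0022 -0.0033 -1.    ]
```

Call:
play_rows:
  translation:
    - [0.002,-0.0025,0.025]
    - [0,0,0.025]
    - [0,0,0.0155]
    - [0,0,0]
    - [0,0,0]
    - [0,0,0]
    - [0,0,0]
    - [0,0,0]
    - [0,0,0]
    - [0,0,0]
    - [0,0,-0.02]
    - [0,0,-0.03]
    - [0,0,-0.04]
    - [0,0,0]
    - [0,0,0]
    - [0,0,0]
    - [0,0,0]
    - [0,0,0]
    - [0,0,0]
  delta_rot:
    - [0,0,0]
    - [0,0,0]
    - [0,0,0]
    - [0,0,0]
    - [0,0,0]
    - [0,0,0]
    - [0,0,0]
    - [0,0,0]
    - [0,0,0]
    - [0,0,0]
    - [0,0,0]
    - [0,0,10]
    - [0,0,10]
    - [0,0,10]
    - [0,0,10]
    - [0,0,10]
    - [0,0,10]
    - [0,0,0]
    - [0,0,0]
  grip: [1,1,1,1,-1,-1,-1,-1,-1,-1,-1,-1,-1,-1,-1,-1,-1,-1,-1]
  squeeze: 15

```text
clock: 18.8
tool_pos: [0.4409, -0.2228, 0.1695]
eef_rot: [0.499, 0.867, -0.001, 0.001]
contact_force: [-0.2, 0.2, -1.1]
opening: 0.393
finger_force: 15.0
```

```bash
python3 - <<'E'
from h import *
go([.5755,.1542,.170]);s=r.get_state();print(s["q"].round(2),R.from_quat(s["eef_rot"]).as_matrix()[:,2].round(4))
E
```

```text
at [ 0.4409 -0.2228  0.1695] yaw 120.2 q7 -0.25 F [-0.2  0.2 -1.1] open 0.393 shift [ 0.2584  0.3058 -0.0018]
[ 0.96  0.97 -1.04  2.04  1.15  0.9  -0.25] [-4.0e-04 -3.2e-03 -1.0e+00]
```

Call:
play_rows:
  translation:
    - [0.0323,0.0382,0]
    - [0.0323,0.0382,0]
    - [0.0323,0.0382,0]
    - [0.0323,0.0382,0]
    - [0.0323,0.0382,0]
    - [0.0323,0.0382,0]
    - [0.0323,0.0382,0]
    - [0.0323,0.0382,0]
    - [0,0,0]
    - [0,0,0]
  delta_rot:
    - [0,0,0]
    - [0,0,0]
    - [0,0,0]
    - [0,0,0]
    - [0,0,0]
    - [0,0,0]
    - [0,0,0]
    - [0,0,0]
    - [0,0,0]
    - [0,0,0]
  grip: [-1,-1,-1,-1,-1,-1,-1,-1,-1,-1]

```text
clock: 20.05
tool_pos: [0.5761, 0.153, 0.1678]
eef_rot: [0.499, 0.866, -0.002, 0.001]
contact_force: [-0.6, 0.3, -0.2]
opening: 0.395
finger_force: 15.0
```

```bash
python3 - <<'E'
from h import *
im,cal=tinfit();cv2.imwrite("pics/w5.png",im);print(lids(im,cal,.042))
go([.5755,.1542,.084]);s=r.get_state();print(s["q"].round(2),R.from_quat(s["eef_rot"]).as_matrix()[:,2].round(4))
E
```

```text
tin wrist 0.81 [0.5894 0.133 ] resid [-0.0296  0.0001  0.0011]
[(array([0.4583, 0.1625]), np.float64(0.0176), array([161., 146.]))]
at [0.5763 0.1519 0.1678] yaw 120.0 q7 -0.73 F [ 0.4 -0.8 -0.6] open 0.396 shift [0.0027 0.0008 0.0838]
[ 0.19  1.05 -1.04  1.74  1.06  1.03 -0.73] [-0.0011 -0.005  -1.    ]
```

View pics/w5.png

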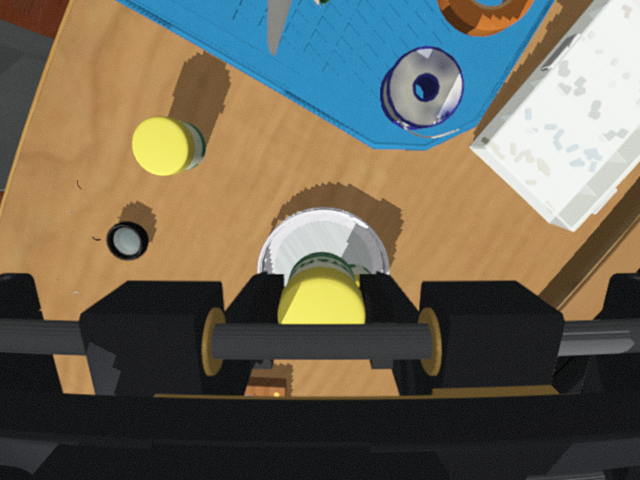

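The held jar is above the near-robot-left part of the tin and clear of the first jar. I lower, release, lift and turn to yaw 240 for the last jar.

Call:
play_rows:
  translation:
    - [0.003,0.001,0.02]
    - [0,0,0.025]
    - [0,0,0.02]
    - [0,0,0.012]
    - [0,0,0.005]
    - [0,0,0.0015]
    - [0,0,0]
    - [0,0,0]
    - [0,0,0]
    - [0,0,0]
    - [0,0,0]
    - [0,0,-0.02]
    - [0,0,-0.03]
    - [0,0,-0.04]
  delta_rot:
    - [0,0,0]
    - [0,0,0]
    - [0,0,0]
    - [0,0,0]
    - [0,0,0]
    - [0,0,0]
    - [0,0,0]
    - [0,0,0]
    - [0,0,0]
    - [0,0,0]
    - [0,0,0]
    - [0,0,0]
    - [0,0,0]
    - [0,0,-10]
  grip: [-1,-1,-1,-1,-1,-1,-1,-1,0.6,0.6,0.6,0.6,0.6,1]

```text
clock: 21.9
tool_pos: [0.5757, 0.157, 0.1767]
eef_rot: [0.42, 0.907, -0.002, 0.001]
contact_force: [0.7, 0.1, 0.4]
opening: 0.892
finger_force: 0.0
```

Call:
play_rows:
  translation:
    - [0,0,0]
    - [0,0,0]
    - [0,0,0]
    - [0,0,0]
    - [0,0,0]
    - [0,0,0]
    - [0,0,0]
    - [0,0,0]
    - [0,0,0]
    - [0,0,0]
    - [0,0,0]
    - [0,0,0]
    - [0,0,0]
  delta_rot:
    - [0,0,-10]
    - [0,0,-10]
    - [0,0,-10]
    - [0,0,-10]
    - [0,0,-10]
    - [0,0,-10]
    - [0,0,-10]
    - [0,0,-10]
    - [0,0,-10]
    - [0,0,-10]
    - [0,0,-10]
    - [0,0,0]
    - [0,0,0]
  grip: [1,1,1,1,1,1,1,1,1,1,1,1,1]

```text
clock: 23.52
tool_pos: [0.576, 0.1569, 0.1755]
eef_rot: [-0.499, 0.867, -0.001, -0.001]
contact_force: [-0.9, 0.0, 0.1]
opening: 1.0
finger_force: 0.0
```

```bash
python3 - <<'E'
from h import *
im=r.snapshot("wrist");cal=r.get_calibration("wrist");print(lids(im,cal,.042))
cv2.imwrite("pics/w6.png",im)
go([.457,.159,.16]);s=r.get_state();print(s["q"].round(2),R.from_quat(s["eef_rot"]).as_matrix()[:,2].round(4))
E
```

```text
[(array([0.459 , 0.1595]), np.float64(0.0183), array([482., 161.])), (array([0.6139, 0.1324]), np.float64(0.0181), array([253., 244.])), (array([0.576 , 0.1557]), np.float64(0.018), array([320., 245.]))]
at [0.576  0.1569 0.1754] yaw -120.1 q7 1.25 F [-0.9 -0.6 -0. ] open 0.996 shift [0.0578 0.104  0.0153]
[ 0.27  1.19 -1.34  1.73  1.22  1.3   1.25] [ 5.0e-04 -3.2e-03 -1.0e+00]
```

View pics/w6.png

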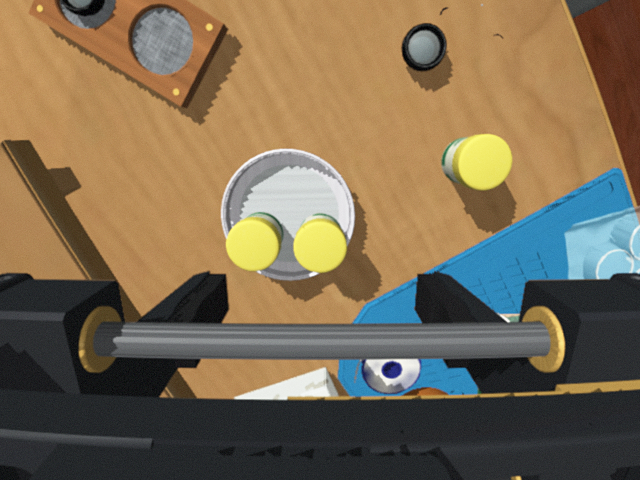

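Two jars stand upright in the tin, at (253,244) and (320,245), leaving a free third slot. The last jar is at (482,161).

Call:
play_rows:
  translation:
    - [0.02,0.036,0]
    - [0.02,0.036,0]
    - [0.017,0.032,0]
    - [0,0,0.02]
    - [0,0,0.02]
    - [0,0,0]
    - [0,0,0]
  delta_rot:
    - [0,0,0]
    - [0,0,0]
    - [0,0,0]
    - [0,0,0]
    - [0,0,0]
    - [0,0,0]
    - [0,0,0]
  grip: [1,1,1,1,1,1,1]

```text
clock: 24.45
tool_pos: [0.4576, 0.1597, 0.1356]
eef_rot: [-0.5, 0.866, -0.001, -0.0]
contact_force: [0.2, -0.9, -0.3]
opening: 1.005
finger_force: 0.0
```

```bash
python3 - <<'E'
from h import *
L=lids(r.snapshot("wrist"),r.get_calibration("wrist"));print(L)
go([.458,.1595,.081]);s=r.get_state();print(s["q"].round(2),R.from_quat(s["eef_rot"]).as_matrix()[:,2].round(4))
E
```

```text
[(array([0.4558, 0.1606]), np.float64(0.0182), array([324., 265.]))]
at [0.4577 0.1597 0.1357] yaw -120.0 q7 0.87 F [0.1 0.1 0.2] open 0.999 shift [-0.0001 -0.0003  0.0547]
[ 0.24  1.19 -1.31  2.08  1.34  1.18  0.87] [ 9.0e-04 -2.4e-03 -1.0e+00]
```

Call:
play_rows:
  translation:
    - [0,0,0.025]
    - [0,0,0.02]
    - [0,0,0.0097]
    - [0,0,0]
    - [0,0,0]
    - [0,0,0]
    - [0,0,0]
    - [0,0,0]
    - [0,0,0]
    - [0,0,0]
    - [0,0,-0.02]
    - [0,0,-0.03]
    - [0,0,-0.04]
    - [-0.0038,-0.0314,0]
    - [-0.0038,-0.0314,0]
    - [-0.0038,-0.0314,0]
    - [-0.0038,-0.0314,0]
    - [0,0,0]
    - [0,0,0]
  delta_rot:
    - [0,0,0]
    - [0,0,0]
    - [0,0,0]
    - [0,0,0]
    - [0,0,0]
    - [0,0,0]
    - [0,0,0]
    - [0,0,0]
    - [0,0,0]
    - [0,0,0]
    - [0,0,0]
    - [0,0,0]
    - [0,0,0]
    - [0,0,0]
    - [0,0,0]
    - [0,0,0]
    - [0,0,0]
    - [0,0,0]
    - [0,0,0]
  grip: [1,1,1,1,-1,-1,-1,-1,-1,-1,-1,-1,-1,-1,-1,-1,-1,-1,-1]
  squeeze: 15

```text
clock: 26.88
tool_pos: [0.5728, 0.1102, 0.1702]
eef_rot: [-0.5, 0.866, -0.001, -0.001]
contact_force: [-1.0, -0.0, 0.5]
opening: 0.397
finger_force: 15.0
```

```bash
python3 - <<'E'
from h import *
go([.5742,.110,.084]);s=r.get_state();print(s["finger_force"],s["q"].round(2),R.from_quat(s["eef_rot"]).as_matrix()[:,2].round(4))
E
```

```text
at [0.5728 0.1102 0.1702] yaw -119.9 q7 1.3 F [-1.  -0.   0.5] open 0.397 shift [-0.0008 -0.0012  0.0862]
14.988558704687875 [ 0.35  1.19 -1.33  1.77  1.23  1.28  1.3 ] [-0.001 -0.003 -1.   ]
```

Call:
play_rows:
  translation:
    - [-0.0008,-0.0012,0.025]
    - [0,0,0.025]
    - [0,0,0.02]
    - [0,0,0.01]
    - [0,0,0.004]
    - [0,0,0.0015]
    - [0,0,0]
    - [0,0,0]
    - [0,0,0]
    - [0,0,0]
    - [0,0,0]
    - [0,0,-0.02]
    - [0,0,-0.03]
    - [0,0,-0.04]
    - [0,0,-0.04]
    - [0,0,0]
    - [0,0,0]
    - [0,0,0]
    - [0,0,0]
    - [0,0,0]
  delta_rot:
    - [0,0,0]
    - [0,0,0]
    - [0,0,0]
    - [0,0,0]
    - [0,0,0]
    - [0,0,0]
    - [0,0,0]
    - [0,0,0]
    - [0,0,0]
    - [0,0,0]
    - [0,0,0]
    - [0,0,0]
    - [0,0,0]
    - [0,0,10]
    - [0,0,10]
    - [0,0,10]
    - [0,0,10]
    - [0,0,10]
    - [0,0,10]
    - [0,0,0]
  grip: [-1,-1,-1,-1,-1,-1,-1,-1,0.6,0.6,0.6,0.6,0.6,1,1,1,1,1,1,1]

```text
clock: 29.38
tool_pos: [0.5752, 0.1105, 0.2163]
eef_rot: [-0.001, 1.0, -0.002, 0.001]
contact_force: [-0.3, -0.2, 0.7]
opening: 0.998
finger_force: 0.0
```

```bash
python3 - <<'E'
from h import *
im=r.snapshot("wrist");cal=r.get_calibration("wrist");print(lids(im,cal,.042))
go([.455,-.15,.25]);s=r.get_state();print(s["q"].round(2),R.from_quat(s["eef_rot"]).as_matrix()[:,2].round(4))
E
```

```text
[(array([0.5744, 0.1114]), np.float64(0.0179), array([322., 232.])), (array([0.5752, 0.1558]), np.float64(0.0182), array([378., 233.])), (array([0.613 , 0.1326]), np.float64(0.0184), array([348., 278.]))]
at [0.5752 0.1104 0.216 ] yaw -179.8 q7 0.35 F [-0.8 -0.1 -0.2] open 0.998 shift [ 0.1211 -0.26   -0.0334]
[ 0.33  1.05 -1.23  1.74  1.08  1.19  0.35] [ 0.0012 -0.0031 -1.    ]
```

Call:
play_rows:
  translation:
    - [0.02,-0.0433,-0.0055]
    - [0.02,-0.0433,-0.0055]
    - [0.02,-0.0433,-0.0055]
    - [0.02,-0.0433,-0.0055]
    - [0.02,-0.0433,-0.0055]
    - [0.02,-0.0433,-0.0055]
    - [0,0,0]
    - [0,0,0]
  delta_rot:
    - [0,0,0]
    - [0,0,0]
    - [0,0,0]
    - [0,0,0]
    - [0,0,0]
    - [0,0,0]
    - [0,0,0]
    - [0,0,0]
  grip: [1,1,1,1,1,1,1,1]

```text
clock: 30.42
tool_pos: [0.4555, -0.149, 0.2491]
eef_rot: [-0.001, 1.0, -0.001, 0.001]
contact_force: [-0.2, 0.8, -0.3]
opening: 1.0
finger_force: 0.0
```

```bash
python3 - <<'E'
from h import *
cal=r.get_calibration("wrist");im=r.snapshot("wrist");cv2.imwrite("pics/w7.png",im);np.savez("w7.npz",**cal)
for t in("tube_axis","tube_rack"):
  print(t,[(d["point"].round(3) if hasattr(d["point"],"round") else d["point"],round(d["confidence"],2)) for d in r.look_for("wrist",t)[:3]])
for d in r.silhouettes("wrist","tube_axis")[:2]:
    p=d["pixels"];P=np.array([hit(cal,u,v,.0075)[:2] for v,u in np.argwhere(p)]);q=cv2.minAreaRect(P.astype(np.float32));_,_,V=np.linalg.svd(P-P.mean(0),full_matrices=False);print(d["confidence"],P.mean(0),q,np.degrees(np.arctan2(V[0][1],V[0][0])))
go([.4468,-.139,.0525])
E
```

```text
tube_axis [([0.4452, -0.1402, 0.011], 0.62)]
tube_rack [([0.6033, -0.2085, 0.0148], 0.68)]
0.7 [ 0.44417477 -0.13751778] ((0.44784295558929443, -0.13740038871765137), (0.08463234454393387, 0.015524139627814293), 3.0362136363983154) 3.225758263164854
at [ 0.4557 -0.1483  0.2488] yaw -179.8 q7 0.67 F [-0.6  0.5 -0.4] open 0.998 shift [0.009  0.0099 0.1963]
```

View pics/w7.png

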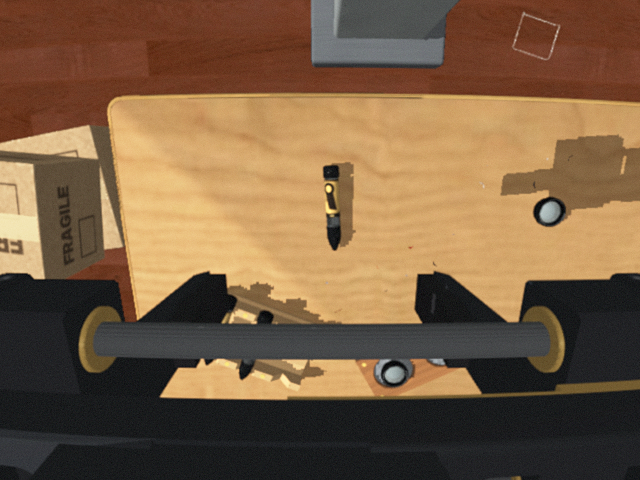

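Tube at (333,205), pointed end away from the robot, yaw about 3°. The rack is hidden by the gripper at (260,340), so I'll hover over it for a look before grasping.

Call:
play_rows:
  translation:
    - [-0.036,-0.014,0]
    - [-0.036,-0.014,0]
    - [-0.036,-0.014,0]
    - [-0.036,-0.014,0]
    - [0,0,0]
    - [0,0,0]
    - [0,0,0]
  delta_rot:
    - [0,0,0]
    - [0,0,0]
    - [0,0,0]
    - [0,0,0]
    - [0,0,0]
    - [0,0,0]
    - [0,0,0]
  grip: [1,1,1,1,1,1,1]

```text
clock: 31.5
tool_pos: [0.5984, -0.2049, 0.2489]
eef_rot: [-0.001, 1.0, -0.002, -0.0]
contact_force: [0.4, 0.9, 0.2]
opening: 0.999
finger_force: 0.0
```

```bash
python3 - <<'E'
from h import *
cal=r.get_calibration("wrist");im=r.snapshot("wrist");np.savez("w8.npz",**cal);go([.4478,-.1374,.0525])
cv2.imwrite("pics/w8raw.png",im)
c=proj(cal,[.59,-.21,.02])[0];print(c)
x0=int(min(max(c[0]-160,0),320));y0=int(min(max(c[1]-120,0),240));print("crop",x0,y0)
cv2.imwrite("pics/w8.png",cv2.resize(im[y0:y0+240,x0:x0+320],(800,600),interpolation=cv2.INTER_CUBIC))
E
```

```text
at [ 0.5984 -0.2051  0.2489] yaw -179.9 q7 0.98 F [ 1.1 -0.1  0.2] open 0.999 shift [0.1504 0.0687 0.1963]
[315.22383836 210.35393909]
crop 155 90
```

View pics/w8.png

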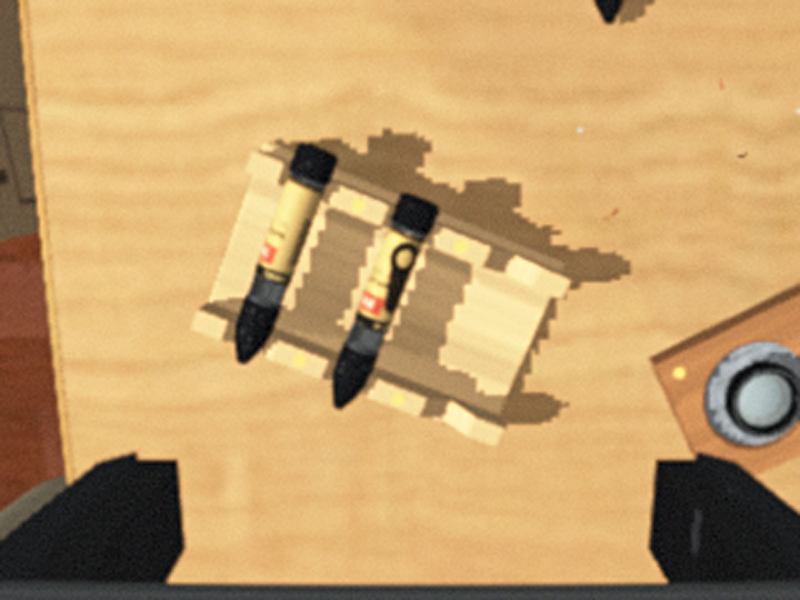

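```bash
python3 - <<'E'
from h import *
cal=dict(np.load("w8.npz"))
f=lambda u,v,z:hit(cal,155+u/2.5,90+v/2.5,z)[:2]
W=np.array([f(359,203,.022),f(460,245,.022),f(300,360,.022),f(398,398,.022),f(416,200,.0225),f(345,404,.0225),f(314,148,.0225),f(245,358,.0225)])
print(W.round(4))
L=np.array([[-31,-20],[-31,20],[31,-20],[31,20]])/1000
A=W[:4]-W[:4].mean(0);B=L-L.mean(0)
th=np.arctan2((B[:,0]*A[:,1]-B[:,1]*A[:,0]).sum(),(B*A).sum());c,s=np.cos(th),np.sin(th);M=np.array([[c,-s],[s,c]]);o=W[:4].mean(0)
print("yaw",np.degrees(th),"centre",o,"resid",(A-B@M.T).round(4).tolist())
print("free",o+M@[0,.04],"tubes local",((W[4:]-o)@M).round(4).tolist())
E
```

```text
[[ 0.5538 -0.2249]
 [ 0.5689 -0.1882]
 [ 0.6123 -0.248 ]
 [ 0.6272 -0.211 ]
 [ 0.5527 -0.2043]
 [ 0.6295 -0.2313]
 [ 0.5345 -0.2406]
 [ 0.6115 -0.2687]]
yaw -21.666437749075573 centre [ 0.59057527 -0.21803451] resid [[-0.0005, 0.0003], [-0.0002, -0.0002], [0.0003, 0.0001], [0.0004, -0.0001]]
free [ 0.60534336 -0.18086055] tubes local [[-0.0402, -0.0012], [0.0411, 0.0021], [-0.0438, -0.0416], [0.0381, -0.0394]]
```

The rack fits well (residual under 0.5 mm): yaw −21.7°, free notch at (0.606, −0.181). The fixed tubes point away from the robot, as the loose one does. Now to grasp the tube.

Call:
play_rows:
  translation:
    - [0.038,0.017,0]
    - [0.038,0.017,0]
    - [0.038,0.017,0]
    - [0.0366,0.0165,0.02]
    - [0,0,0.03]
    - [0,0,0.03]
    - [0,0,0.03]
    - [0,0,0.02]
    - [0,0,0]
    - [0,0,0]
  delta_rot:
    - [0,0,0]
    - [0,0,0]
    - [0,0,0]
    - [0,0,0]
    - [0,0,-3]
    - [0,0,0]
    - [0,0,0]
    - [0,0,0]
    - [0,0,0]
    - [0,0,0]
  grip: [1,1,1,1,1,1,1,1,1,1]

```text
clock: 32.8
tool_pos: [0.4487, -0.1384, 0.1195]
eef_rot: [-0.026, 1.0, -0.002, 0.0]
contact_force: [0.8, -1.0, -0.8]
opening: 0.999
finger_force: 0.0
```

```bash
python3 - <<'E'
from h import *
cal=r.get_calibration("wrist");im=r.snapshot("wrist")
for d in r.silhouettes("wrist","tube_axis")[:2]:
    p=d["pixels"];P=np.array([hit(cal,u,v,.0075)[:2] for v,u in np.argwhere(p)]);print(round(d["confidence"],2),cv2.minAreaRect(P.astype(np.float32)))
go([.4475,-.138,.067]);s=r.get_state();print(s["q"].round(2),R.from_quat(s["eef_rot"]).as_matrix()[:,2].round(4))
E
```

```text
0.84 ((0.4481334984302521, -0.13799966871738434), (0.08521290123462677, 0.015052997507154942), 2.4572207927703857)
at [ 0.4489 -0.1385  0.1196] yaw -177.0 q7 0.47 F [-0.1 -0.8  0.8] open 0.998 shift [0.0015 0.0008 0.0526]
[ 0.83  1.14 -1.17  2.13  1.37  1.02  0.47] [ 0.0016 -0.0035 -1.    ]
```

Call:
play_rows:
  translation:
    - [0.001,0.0005,0.025]
    - [0,0,0.018]
    - [0,0,0.0096]
    - [0,0,0]
    - [0,0,0]
    - [0,0,0]
    - [0,0,0]
    - [0,0,0]
    - [0,0,0]
    - [0,0,0]
    - [0,0,0]
    - [0,0,0]
    - [0,0,-0.02]
    - [0,0,-0.03]
    - [0,0,-0.03]
    - [0,0,-0.02]
    - [0,0,0]
    - [0,0,0]
  delta_rot:
    - [0,0,0]
    - [0,0,0]
    - [0,0,0]
    - [0,0,0]
    - [0,0,0]
    - [0,0,0]
    - [0,0,0]
    - [0,0,0]
    - [0,0,0]
    - [0,0,0]
    - [0,0,0]
    - [0,0,0]
    - [0,0,0]
    - [0,0,8]
    - [0,0,8]
    - [0,0,8.7]
    - [0,0,0]
    - [0,0,0]
  grip: [1,1,1,1,-1,-1,-1,-1,-1,-1,-1,-1,-1,-1,-1,-1,-1,-1]
  squeeze: 12

```text
clock: 35.15
tool_pos: [0.4471, -0.1382, 0.1653]
eef_rot: [0.187, 0.982, -0.002, -0.0]
contact_force: [-0.6, 0.5, -0.1]
opening: 0.164
finger_force: 12.0
```

```bash
python3 - <<'E'
from h import *
go([.606,-.181,.16]);s=r.get_state();print(s["finger_force"],s["q"].round(2))
E
```

```text
at [ 0.4471 -0.1382  0.1653] yaw 158.4 q7 0.12 F [-0.6  0.5 -0.1] open 0.164 shift [-0.1635  0.0186  0.0052]
11.998173147439957 [ 0.85  1.04 -1.2   2.12  1.25  1.01  0.12]
```

Call:
play_rows:
  translation:
    - [-0.0327,0.0037,0]
    - [-0.0327,0.0037,0]
    - [-0.0327,0.0037,0]
    - [-0.0327,0.0037,0]
    - [-0.0327,0.0037,0]
    - [0,0,0.02]
    - [0,0,0.02]
    - [0,0,0]
    - [0,0,0]
  delta_rot:
    - [0,0,0]
    - [0,0,0]
    - [0,0,0]
    - [0,0,0]
    - [0,0,0]
    - [0,0,0]
    - [0,0,0]
    - [0,0,0]
    - [0,0,0]
  grip: [-1,-1,-1,-1,-1,-1,-1,-1,-1]

```text
clock: 36.28
tool_pos: [0.6057, -0.1811, 0.126]
eef_rot: [0.188, 0.982, -0.001, -0.0]
contact_force: [-0.3, 0.3, -0.2]
opening: 0.16
finger_force: 12.0
```

```bash
python3 - <<'E'
from h import *
go([.606,-.181,.083]);im=r.snapshot("wrist")
cv2.imwrite("pics/w9.png",im[60:420])
E
```

```text
at [ 0.6057 -0.1811  0.126 ] yaw 158.4 q7 0.48 F [-0.3  0.3 -0.2] open 0.16 shift [-0.0002  0.0003  0.043 ]
```

View pics/w9.png

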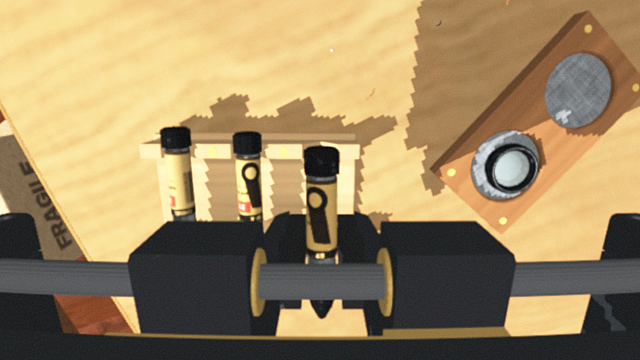

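The tube is aligned with the two fixed ones, over the free notches. Lowering.

Call:
play_rows:
  translation:
    - [0,0,0.015]
    - [0,0,0.013]
    - [0,0,0.008]
    - [0,0,0.004]
    - [0,0,0.002]
    - [0,0,0.0015]
    - [0,0,0]
  delta_rot:
    - [0,0,0]
    - [0,0,0]
    - [0,0,0]
    - [0,0,0]
    - [0,0,0]
    - [0,0,0]
    - [0,0,0]
  grip: [-1,-1,-1,-1,-1,-1,-1]

```text
clock: 37.2
tool_pos: [0.6064, -0.1815, 0.0828]
eef_rot: [0.188, 0.982, -0.002, 0.0]
contact_force: [-0.0, -1.0, -0.6]
opening: 0.161
finger_force: 12.0
```

Call:
play_rows:
  translation:
    - [0,0,0.0005]
    - [0,0,0]
    - [0,0,0]
    - [0,0,0]
    - [0,0,-0.01]
    - [0,0,-0.02]
    - [0,0,-0.03]
    - [0,0,-0.03]
    - [0,0,-0.03]
    - [0,0,0]
    - [0,0,0]
  delta_rot:
    - [0,0,0]
    - [0,0,0]
    - [0,0,0]
    - [0,0,0]
    - [0,0,0]
    - [0,0,0]
    - [0,0,0]
    - [0,0,0]
    - [0,0,0]
    - [0,0,0]
    - [0,0,0]
  grip: [-1,-0.45,-0.45,-0.45,-0.45,-0.45,-0.45,-0.45,1,1,1]

```text
clock: 38.58
tool_pos: [0.606, -0.1813, 0.2022]
eef_rot: [0.188, 0.982, -0.002, 0.0]
contact_force: [-0.5, 0.3, -0.0]
opening: 0.59
finger_force: 0.0
```

```bash
python3 - <<'E'
from h import *
go([.4495,.0785,.2]);im=r.snapshot("wrist");cv2.imwrite("pics/w10.png",im)
im=r.snapshot("side");cv2.imwrite("pics/s10.png",cv2.resize(im[190:430,230:470],(600,600),interpolation=cv2.INTER_CUBIC))
E
```

```text
at [ 0.606  -0.1813  0.2022] yaw 158.3 q7 0.54 F [-0.5  0.3 -0. ] open 0.59 shift [0.2414 0.1835 0.0012]
```

View pics/w10.png

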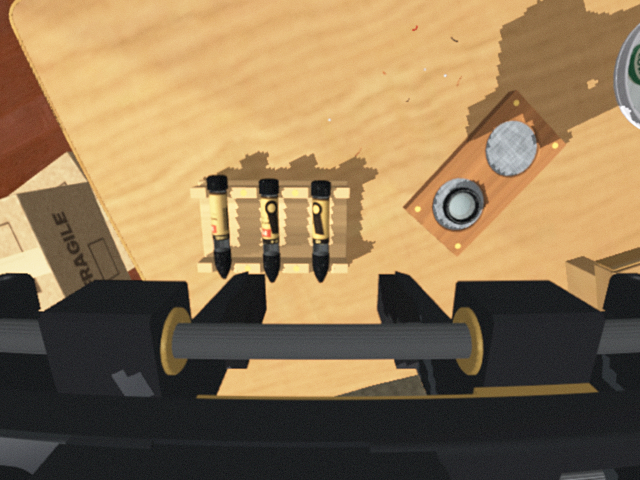

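The tube lies in the free notches parallel to the others. The tray's corner screws are at (516,103), (556,147), (417,209) and (458,246); I'll use them for the recess position while moving to the lens.

Call:
play_rows:
  translation:
    - [0.0402,0.0306,0]
    - [0.0402,0.0306,0]
    - [0.0402,0.0306,0]
    - [0.0402,0.0306,0]
    - [0.0402,0.0306,0]
    - [0.0402,0.0306,0]
    - [0,0,0.03]
    - [0,0,0.03]
    - [0,0,0]
    - [0,0,0]
  delta_rot:
    - [0,0,0]
    - [0,0,0]
    - [0,0,0]
    - [0,0,0]
    - [0,0,0]
    - [0,0,0]
    - [0,0,0]
    - [0,0,0]
    - [0,0,0]
    - [0,0,0]
  grip: [1,1,1,1,1,1,1,1,1,1]

```text
clock: 39.92
tool_pos: [0.4501, 0.0788, 0.1417]
eef_rot: [0.188, 0.982, -0.001, 0.0]
contact_force: [-0.0, 0.2, 0.1]
opening: 0.999
finger_force: 0.0
```

```bash
python3 - <<'E'
from h import *
cal=r.get_calibration("wrist");im=r.snapshot("wrist")
for d in r.silhouettes("wrist","lens")[:3]:
    p=d["pixels"].astype(np.uint8);cn=max(cv2.findContours(p,0,1)[0],key=len)[:,0]
    P=np.array([hit(cal,*q,.009)[:2] for q in cn]).astype(np.float32);print(round(d["confidence"],2),cv2.minEnclosingCircle(P))
go([.4495,.0785,.066]);s=r.get_state();print(s["q"].round(2),R.from_quat(s["eef_rot"]).as_matrix()[:,2].round(4))
# tray from w10: rebuild the camera pose from the tool pose then
T0=R.from_quat(s["eef_rot"]);rel=T0.inv().apply(cal["eye"]-s["tool_pos"]);rr=T0.inv()*R.from_quat(cal["rotation"])
T1=R.from_quat([.188,.982,-.002,0]);c=dict(cal);c["eye"]=np.array([.606,-.1813,.2022])+T1.apply(rel);c["rotation"]=(T1*rr).as_quat()
S=np.array([hit(c,u,v,.012)[:2] for u,v in((516,103),(556,147),(417,209),(458,246))]);o=S.mean(0)
d=(S[0]+S[1]-S[2]-S[3]);d/=np.linalg.norm(d);print("tray",o,"ydir",np.degrees(np.arctan2(*d[::-1])),"screws",np.linalg.norm(S[0]-S[1]),np.linalg.norm(S[0]-S[2]))
print("recess",o+.03*d,"direct",hit(c,512,148,.008),"twin",o-.03*d,hit(c,461,206,.021))
b=dict(np.load("w1.npz"));S=np.array([hit(b,140+u/1.905,v/1.905,.012)[:2] for u,v in((266,107),(303,180),(427,17),(461,93))]);o=S.mean(0);d=(S[0]+S[1]-S[2]-S[3]);d/=np.linalg.norm(d);print("w1 tray",o,"recess",o+.03*d)
E
```

```text
0.72 ((0.4498119056224823, 0.07823015749454498), 0.015662631019949913)
0.62 ((0.5987713932991028, 0.13761873543262482), 0.005345665849745274)
at [0.4505 0.0787 0.1422] yaw 158.3 q7 -0.42 F [-0.4  0.2  0.1] open 0.994 shift [ 0.001  -0.0004  0.0762]
[ 0.35  1.05 -1.14  2.16  1.32  0.95 -0.42] [ 0.0012 -0.0024 -1.    ]
tray [ 0.61483997 -0.04122181] ydir 117.20006548481932 screws 0.04978146664987331 0.11068436679045429
recess [ 0.601127   -0.01453933] direct [ 0.6003602  -0.01333764  0.008     ] twin [ 0.62855293 -0.06790428] [ 0.62669584 -0.07004933  0.021     ]
w1 tray [ 0.61451763 -0.04229716] recess [ 0.60061216 -0.01571449]
```

Call:
play_rows:
  translation:
    - [0.0007,-0.0004,0.03]
    - [0,0,0.025]
    - [0,0,0.0165]
    - [0,0,0]
    - [0,0,0]
    - [0,0,0]
    - [0,0,0]
    - [0,0,0]
    - [0,0,0]
    - [0,0,0]
    - [0,0,0]
  delta_rot:
    - [0,0,0]
    - [0,0,0]
    - [0,0,0]
    - [0,0,0]
    - [0,0,0]
    - [0,0,0]
    - [0,0,0]
    - [0,0,0]
    - [0,0,0]
    - [0,0,0]
    - [0,0,0]
  grip: [1,1,1,1,-1,-1,-1,-1,-1,-1,-1]
  squeeze: 15

```text
clock: 41.4
tool_pos: [0.4492, 0.0781, 0.0698]
eef_rot: [0.188, 0.982, -0.002, 0.0]
contact_force: [0.1, -0.5, 1.2]
opening: 0.304
finger_force: 15.0
```

Call:
play_rows:
  translation:
    - [0,0,-0.015]
    - [0,0,-0.025]
    - [0,0,-0.03]
    - [0,0,0]
    - [0,0,0]
  delta_rot:
    - [0,0,0]
    - [0,0,0]
    - [0,0,0]
    - [0,0,0]
    - [0,0,0]
  grip: [-1,-1,-1,-1,-1]

```text
clock: 42.02
tool_pos: [0.4491, 0.0779, 0.1392]
eef_rot: [0.188, 0.982, -0.002, 0.0]
contact_force: [-0.4, -0.4, 0.1]
opening: 0.311
finger_force: 15.0
```

```bash
python3 - <<'E'
from h import *
go([.6009,-.0148,.0795]);im=r.snapshot("wrist");cv2.imwrite("pics/w11.png",cv2.resize(im[180:380,200:440],(720,600)))
E
```

```text
at [0.4491 0.0779 0.1392] yaw 158.3 q7 -0.42 F [-0.4 -0.4  0.1] open 0.311 shift [-0.1753 -0.0297  0.06  ]
```

View pics/w11.png

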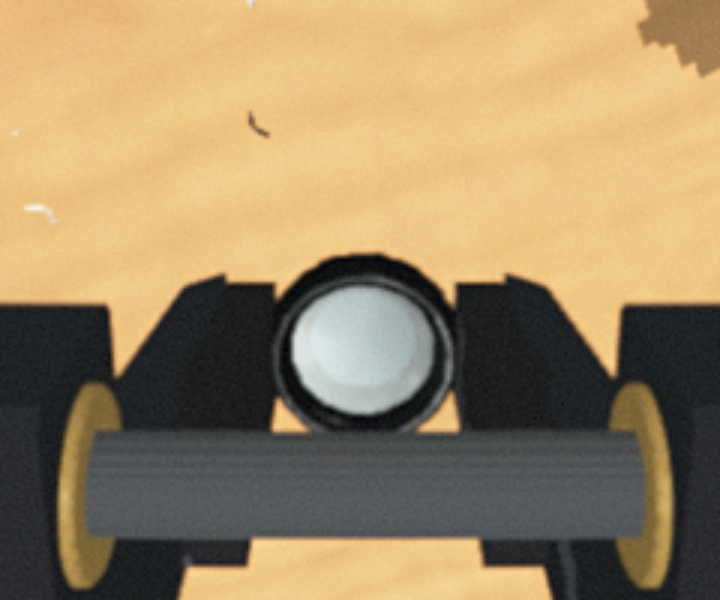

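The lens is held level and centred between the pads, at about (365,345) in the crop. Moving it over the recess.

Call:
play_rows:
  translation:
    - [-0.035,-0.006,0]
    - [-0.035,-0.006,0]
    - [-0.035,-0.006,0]
    - [-0.035,-0.006,0]
    - [-0.0353,-0.0057,0]
    - [0,0,0.02]
    - [0,0,0.015]
    - [0,0,0]
    - [0,0,0]
  delta_rot:
    - [0,0,0]
    - [0,0,0]
    - [0,0,0]
    - [0,0,0]
    - [0,0,0]
    - [0,0,0]
    - [0,0,0]
    - [0,0,0]
    - [0,0,0]
  grip: [-1,-1,-1,-1,-1,-1,-1,-1,-1]

```text
clock: 43.2
tool_pos: [0.6006, -0.0133, 0.1051]
eef_rot: [0.187, 0.982, -0.001, -0.0]
contact_force: [-0.3, 0.0, -0.6]
opening: 0.31
finger_force: 15.0
```

```bash
python3 - <<'E'
from h import *
go([.6009,-.0148,.0785]);s=r.get_state();print(R.from_quat(s["eef_rot"]).as_matrix()[:,2].round(4))
E
```

```text
at [ 0.6006 -0.0133  0.1051] yaw 158.4 q7 0.13 F [-0.3  0.  -0.6] open 0.31 shift [-0.0008 -0.0012  0.0266]
[-5.0e-04 -2.6e-03 -1.0e+00]
```

Call:
play_rows:
  translation:
    - [-0.0008,-0.0012,0.012]
    - [0,0,0.008]
    - [0,0,0.004]
    - [0,0,0.0022]
    - [0,0,0]
    - [0,0,0]
  delta_rot:
    - [0,0,0]
    - [0,0,0]
    - [0,0,0]
    - [0,0,0]
    - [0,0,0]
    - [0,0,0]
  grip: [-1,-1,-1,-1,-1,-1]

```text
clock: 43.95
tool_pos: [0.6016, -0.0156, 0.0791]
eef_rot: [0.188, 0.982, -0.001, 0.0]
contact_force: [0.2, -0.0, -0.3]
opening: 0.306
finger_force: 15.0
```

Call:
play_rows:
  translation:
    - [0,0,0.001]
    - [0,0,0]
    - [0,0,0]
    - [0,0,0]
    - [0,0,0]
    - [0,0,0]
    - [0,0,-0.015]
    - [0,0,-0.03]
    - [0,0,-0.04]
    - [0,0,-0.05]
    - [0,0,0]
    - [0,0,0]
  delta_rot:
    - [0,0,0]
    - [0,0,0]
    - [0,0,0]
    - [0,0,0]
    - [0,0,0]
    - [0,0,0]
    - [0,0,0]
    - [0,0,0]
    - [0,0,0]
    - [0,0,0]
    - [0,0,0]
    - [0,0,0]
  grip: [-1,-1,-0.2,0.15,0.15,0.15,0.15,0.15,0.15,0.15,0.15,0.15]

```text
clock: 45.45
tool_pos: [0.6012, -0.0156, 0.2131]
eef_rot: [0.188, 0.982, -0.002, 0.0]
contact_force: [0.8, 0.2, -0.9]
opening: 0.575
finger_force: 0.0
```

```bash
python3 - <<'E'
from h import *
go([.6009,-.0148,.0785]);im=r.snapshot("wrist");cv2.imwrite("pics/w12.png",im)
E
```

```text
at [ 0.6012 -0.0156  0.2131] yaw 158.3 q7 0.24 F [ 0.8  0.2 -0.9] open 0.575 shift [0.0008 0.0011 0.1346]
```

View pics/w12.png

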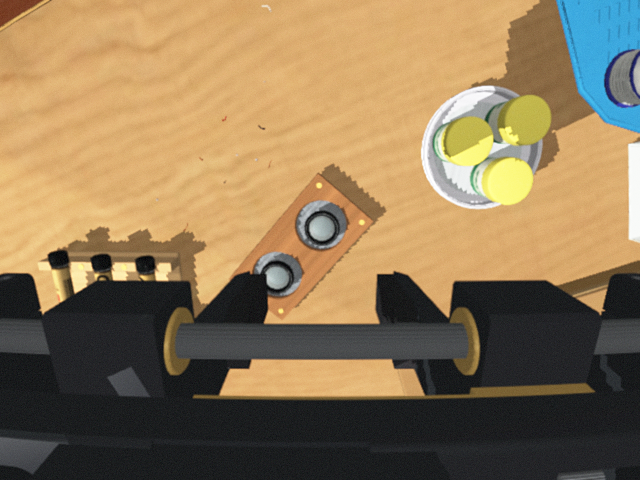

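The lens lies centred in its recess at (322,226), beside its twin. All three jars stand in the tin around (485,147), the tube is in the rack, and the gripper is clear. Handing in.

```bash
python3 -c "
from plant import r
print(r.finish_job())"
```

```text
the job is handed in; nothing more can be done
None
```

I handed the job in at about 45 s: the three jars stand in the tin, the tube lies in the free notches and the lens lies flat in its recess. The last pictures confirm this, and I did not touch the reel or the tape.

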